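# Set out the marble moulds in working order beside the torch

## Robot

A 6-joint arm with a two-finger parallel gripper is mounted at the origin on the work surface. World frame = base frame: x ahead of the robot, y to its left, z up, the work surface at z = 0. Lengths are in mm, angles in rad, forces in N, time in s.
With the tool pointing down it reaches from about 400 to 925 mm from the base axis. Payload 12.5 kg.
Tool frame: the origin (TCP) lies midway between the tips of the shut fingers; the grasp point (between the pads) lies 19 mm behind it (env.pinch_z is the z of the grasp point in the tool frame, in mm); z points along the fingers, y is the line along which they close (so a half turn about z gives the same grasp; the last joint's range is limited). The gripper opens to 95 mm and grips with 3 to 60 N. Pads are 20 mm wide; open, the fingers measure 119 mm over their backs; the gripper's body (75 mm by 180 mm) begins 59 mm behind the grasp point.
Start: joints at [0.996, 0.491, 1.559, -0, 1.092, -0.106], TCP at [282.372, 557.595, 214.661] pointing down, gripper open.
Joint ranges: [-3.1, 3.1], [-0.84, 2.19], [0.05, 2.79], [-1.13, 4.28], [0.06, 2.93], [-2.69, 2.69]. Speed limits (rad/s): [2.22, 2.22, 2.79, 3.14, 3.14, 3.14].

## Interface

Orientations are given as [roll, pitch, yaw] about the fixed x, y, z axes, in that order (R = Rz(yaw) Ry(pitch) Rx(roll)).
In Python, from cell import env, eyes gives the robot as it stands.
- The arm moves only by the shell command python3 -m inch 'ROWS'. ROWS is JSON, a list of rows, each a list of 3 entries, a list of its own where there are three numbers: the shift along the tool's x, y, z in units of 60 mm (1.0 is 60 mm), then the turn about the tool's z in units of 5 degrees (1.0 is 5 degrees), then the closure, from -1 (fully open) to 1 (shut). In form: [[[tx, ty, tz], turn, claw], ...]. A call has exactly 10 rows; each row shifts and turns the commanded pose from where the row before left it, along the tool's axes as they then stand; what a row does not reach is not made up. A row lasts 1/8 s, in which the tool goes at most 62.5 mm and 10.7 degrees, less where a joint would pass 70% of its speed; a pose out of reach is approached as far as the arm can. A call is refused whole if a number of a shift passes 1 or a number of a turn 1, either way. A call with a gripper value outside its range is refused whole. The fingers move at their own pace and stop on an object; the grip force is fixed at half the most. Time passes only in rows, so rows that do not move let the fingers close, or fill a call up. It gives the time, the measured TCP pose, the force, the opening and the grip force at its end, in the units of the state.
- env.state(): the state, without advancing time (a new reading comes with each control period).
- eyes.read_camera(name): name is "scene" or "top"; returns a dict with "pixels" (384x512x3 uint8, red, green, blue), "fx", "fy", "cx", "cy" (pixels), "distortion" ([k1, k2, p1, p2, k3] as OpenCV has them; the pictures are not rectified), "extrinsics" (4x4, takes a point from world to camera coordinates). Camera axes: x right, y down, z forward; pixel columns grow to the right and rows downward; lengths in mm; the calibration is good to about 2 mm. A picture is of the moment at which its call begins. There is no depth.
- env.job_done(): hands the job in; it is judged then, once.
Trained networks look in a picture, given as the dict that the camera call returned (one of the last four; its "shot" number tells which), for a name from the list of things; names that differ only in an ending like _2 or _b are one class to them, and where a whole thing is asked for, a point or a joint stands for the part that bears it (a point fixed in the world has none). Each returns a list of dicts, best first, with "score" (0 to 1); they miss things now and then, are a little off and sometimes report something else, mostly with a low value. They report only what shows in the picture. A call takes as long as a camera call. They do not tell look-alikes from the thing itself.
- eyes.boxes_of(name, picture): "centre" ([row, column] in pixels, amid what is visible of it).
- eyes.cut_out(name, picture): "mask" (384x512 bool, what is visible of it) and "centre" ([row, column] in pixels, amid what is visible of it).
- eyes.spot_point(name, picture): "centre" ([row, column] in pixels: a listed point, or the origin of a listed thing).
The state is a dict: "t": time; "joints": joint angles; "qvel": joint speeds; "tau": joint torques, N m; "eef_pos": TCP position; "tcp_rot": TCP orientation; "ft_force": force on the tool from outside, world axes, zero at the start; "moment": the same for the moment, N m; "opening": opening from 0.0 (shut) to 1.0 (fully open); "grip_force": force on a finger pad.
Only numpy, scipy, OpenCV 4.12 (cv2) and the standard library are available. Lean on these libraries where they do the work, as an engineer would, in place of code of your own. Each camera call takes 0.05 s, during which the arm holds its last target. There are 200 camera calls.

## Task

Set the four graphite marble moulds out for the next marble: one in the middle of each metal rest, standing flat with its handle lying through the notch in the front lip, in order of size with the smallest nearest the torch and the largest farthest from it. Graphite chips, so set each one down without letting it fall, and leave the little glass vase standing where it is.

Things in the scene. Friction and masses are not known exactly. Their poses are not given: they have to be found in the camera images.
- mould_34: smallest graphite marble mould: dark upright cylinder 34 mm across, 28 tall, a 20 mm hollow in its top. Origin: centre of the underside, z up. Handle along its own -x (towards the robot at the start, within 0.6 rad), axis 18 mm up: steel neck 6 mm thick to 64 mm from the origin, then wooden grip 13 mm thick to 112 mm. Grip the cylinder from above, across the handle
- mould_44: second smallest graphite marble mould: dark upright cylinder 44 mm across, 34 tall, a 29 mm hollow in its top. Origin: centre of the underside, z up. Handle along its own -x (towards the robot at the start, within 0.6 rad), axis 18 mm up: steel neck 6 mm thick to 64 mm from the origin, then wooden grip 13 mm thick to 112 mm. Grip the cylinder from above, across the handle
- mould_54: second largest graphite marble mould: dark upright cylinder 54 mm across, 41 tall, a 37 mm hollow in its top. Origin: centre of the underside, z up. Handle along its own -x (towards the robot at the start, within 0.6 rad), axis 18 mm up: steel neck 6 mm thick to 64 mm from the origin, then wooden grip 13 mm thick to 112 mm. Grip the cylinder from above, across the handle
- mould_65: largest graphite marble mould: dark upright cylinder 65 mm across, 49 tall, a 47 mm hollow in its top. Origin: centre of the underside, z up. Handle along its own -x (towards the robot at the start, within 0.6 rad), axis 18 mm up: steel neck 6 mm thick to 64 mm from the origin, then wooden grip 13 mm thick to 112 mm. Grip the cylinder from above, across the handle
- rest_a: left-most (largest y) of four fixed metal rests 98 mm apart on a board: channel 84 mm deep (x), 86 wide (y), sides open. Origin: middle of its underside, 8 mm above the bench, z up; floor 3 mm above origin. Lips 40 mm from the middle reach 25 mm above origin: back (+x) plain; front (-x, towards robot) with 8 mm outward flange and middle notch 24 mm wide down to the floor, for the mould's neck
- rest_b: second from the left of four fixed metal rests 98 mm apart on a board: channel 84 mm deep (x), 86 wide (y), sides open. Origin: middle of its underside, 8 mm above the bench, z up; floor 3 mm above origin. Lips 40 mm from the middle reach 25 mm above origin: back (+x) plain; front (-x, towards robot) with 8 mm outward flange and middle notch 24 mm wide down to the floor, for the mould's neck
- rest_c: second from the right of four fixed metal rests 98 mm apart on a board: channel 84 mm deep (x), 86 wide (y), sides open. Origin: middle of its underside, 8 mm above the bench, z up; floor 3 mm above origin. Lips 40 mm from the middle reach 25 mm above origin: back (+x) plain; front (-x, towards robot) with 8 mm outward flange and middle notch 24 mm wide down to the floor, for the mould's neck
- rest_d: right-most (smallest y) of four fixed metal rests 98 mm apart on a board: channel 84 mm deep (x), 86 wide (y), sides open. Origin: middle of its underside, 8 mm above the bench, z up; floor 3 mm above origin. Lips 40 mm from the middle reach 25 mm above origin: back (+x) plain; front (-x, towards robot) with 8 mm outward flange and middle notch 24 mm wide down to the floor, for the mould's neck
- torch: the bench torch (fixed): a steel and brass burner about 170 mm tall, on a dark steel foot 140 x 100 mm, with one red and one green valve knob; origin: middle of the foot's underside. It stands beyond the left end or the right end of the row of rests
- bud_vase: a small finished green glass vase, 42 mm across and 58 mm tall, standing loose on the bench among the moulds; origin: centre of its underside, z up. To be left standing where it is
There are look-alikes about, which are no part of the job. Leave any blue look-alike of the mould_54 alone.

How it is judged (in metres and radians):
At the end, for the whole second after the job is handed in: From the torch outwards the rests hold the 34, 44, 54 and 65 mm moulds: each within 14 mm of its rest's middle, handle in the notch within 0.22 rad, flat on the floor (under 4 mm up, tilt under 0.08 rad), at rest; the vase upright, within 30 mm of where it stood (((world y of torch above 0 m and horizontal distance between mould_34 and rest_a below 0.014 m and horizontal distance between mould_44 and rest_b below 0.014 m and horizontal distance between mould_54 and rest_c below 0.014 m and horizontal distance between mould_65 and rest_d below 0.014 m and angle between the x axis of mould_34 and the x axis of rest_a, either way round below 0.22 rad and angle between the x axis of mould_44 and the x axis of rest_b, either way round below 0.22 rad and angle between the x axis of mould_54 and the x axis of rest_c, either way round below 0.22 rad and angle between the x axis of mould_65 and the x axis of rest_d, either way round below 0.22 rad and z of mould_34 in the frame of rest_a below 0.007 m and z of mould_44 in the frame of rest_b below 0.007 m and z of mould_54 in the frame of rest_c below 0.007 m and z of mould_65 in the frame of rest_d below 0.007 m) or (world y of torch below 0 m and horizontal distance between mould_34 and rest_d below 0.014 m and horizontal distance between mould_44 and rest_c below 0.014 m and horizontal distance between mould_54 and rest_b below 0.014 m and horizontal distance between mould_65 and rest_a below 0.014 m and angle between the x axis of mould_34 and the x axis of rest_d, either way round below 0.22 rad and angle between the x axis of mould_44 and the x axis of rest_c, either way round below 0.22 rad and angle between the x axis of mould_54 and the x axis of rest_b, either way round below 0.22 rad and angle between the x axis of mould_65 and the x axis of rest_a, either way round below 0.22 rad and z of mould_34 in the frame of rest_d below 0.007 m and z of mould_44 in the frame of rest_c below 0.007 m and z of mould_54 in the frame of rest_b below 0.007 m and z of mould_65 in the frame of rest_a below 0.007 m)) and angle between each of mould_34, mould_44, mould_54, mould_65's own z axis and vertical below 0.08 rad and linear speed of each of mould_34, mould_44, mould_54, mould_65 below 0.02 m/s and angular speed of each of mould_34, mould_44, mould_54, mould_65 below 0.2 rad/s and angle between bud_vase's own z axis and vertical below 0.2 rad and distance of bud_vase from where it was at the start of the episode below 0.03 m); the robot touches nothing.
It fails at once if a mould falls: it moves faster than 0.7 m/s while the fingers do not hold it ((linear speed of mould_34 above 0.7 m/s and contact force between mould_34 and the fingers below 0.05 N) or (linear speed of mould_44 above 0.7 m/s and contact force between mould_44 and the fingers below 0.05 N) or (linear speed of mould_54 above 0.7 m/s and contact force between mould_54 and the fingers below 0.05 N) or (linear speed of mould_65 above 0.7 m/s and contact force between mould_65 and the fingers below 0.05 N)).
It fails at once if the glass vase is tipped by more than 0.4 rad or pushed more than 30 mm (angle between bud_vase's own z axis and vertical above 0.4 rad or distance of bud_vase from where it was at the start of the episode above 0.03 m).
It also fails if it takes over 115 s, if anything falls off the work surface, if the arm or the gripper's body presses on something with over 40 N, if the wrist force passes 120 N, or if a joint passes its speed limit or range.

## Working session

There is one attempt and no reset: what is moved stays moved. The work goes in short steps, Python scripts to look and compute and a shell command to move; the robot and the scene stay as the last step left them, time stands still between calls to the robot, and variables do not carry over. Pictures are saved under pics/ and viewed, at most 14 in all, crops included, and the job is handed in when it is done.

```bash
mkdir -p pics; ls
cat > h.py <<'E'
import numpy as np, cv2
from cell import env, eyes
def ray(p,rc,z):
    """pixel [row,col] -> world point on plane z"""
    K=np.array([[p['fx'],0,p['cx']],[0,p['fy'],p['cy']],[0,0,1.]])
    u=cv2.undistortPoints(np.array([[[rc[1],rc[0]]]],float),K,np.array(p['distortion'],float))[0,0]
    E=np.array(p['extrinsics']);R,t=E[:3,:3],E[:3,3]
    o=-R.T@t;d=R.T@np.array([u[0],u[1],1])
    return o+d*(z-o[2])/d[2]
def proj(p,X):
    K=np.array([[p['fx'],0,p['cx']],[0,p['fy'],p['cy']],[0,0,1.]])
    E=np.array(p['extrinsics']);
    q=cv2.projectPoints(np.array(X,float).reshape(-1,1,3),cv2.Rodrigues(E[:3,:3])[0],E[:3,3],K,np.array(p['distortion'],float))[0]
    return q[:,0,::-1]
def save(p,n): cv2.imwrite('pics/'+n,cv2.resize(p['pixels'][:,:,::-1],(800,600),interpolation=cv2.INTER_CUBIC))
E
python3 - <<'E'
from h import *
s=env.state();print(s['t'],s['eef_pos'],s['tcp_rot'],s['opening'],env.pinch_z)
for c in('scene','top'):
    p=eyes.read_camera(c);save(p,c+'0.png')
    E=np.array(p['extrinsics']);print(c,-E[:3,:3].T@E[:3,3],E[2,:3])
    for n in['mould_34','mould_44','mould_54','mould_65','rest_a','torch','bud_vase']:
        for f in ('spot_point','cut_out'):
            for d in getattr(eyes,f)(n,p):
                z={'rest_a':8}.get(n,0) 
                print(n,f,round(d['score'],2),np.round(d['centre']),np.round(ray(p,d['centre'],z)[:2]),d['mask'].sum() if 'mask' in d else '')
E
```

```text
pics
0.0 [282.23215382 557.36662845 214.05443294] [-3.14045750e+00 -1.12410793e-04  2.67282002e+00] 0.9998442480415812 -18.8
scene [ 919.17679077 -299.96426887  884.43644037] [-0.41960442  0.30822842 -0.85377244]
mould_34 spot_point 0.94 [134. 334.] [454. 337.] 
mould_34 spot_point 0.86 [244. 132.] [ 415. -324.] 
mould_34 spot_point 0.78 [141. 276.] [368. 181.] 
mould_34 spot_point 0.73 [168. 276.] [447. 117.] 
mould_34 cut_out 0.87 [129. 336.] [439. 357.] 591
mould_34 cut_out 0.73 [163. 271.] [423. 117.] 215
mould_34 cut_out 0.7 [136. 277.] [352. 194.] 391
mould_34 cut_out 0.57 [240. 127.] [ 398. -329.] 481
mould_34 cut_out 0.57 [198. 205.] [ 410. -102.] 488
mould_44 spot_point 0.94 [134. 334.] [454. 337.] 
mould_44 spot_point 0.86 [244. 132.] [ 415. -324.] 
mould_44 spot_point 0.78 [141. 276.] [368. 181.] 
mould_44 spot_point 0.73 [168. 276.] [447. 117.] 
mould_44 cut_out 0.87 [129. 336.] [439. 357.] 591
mould_44 cut_out 0.73 [163. 271.] [423. 117.] 215
mould_44 cut_out 0.7 [136. 277.] [352. 194.] 391
mould_44 cut_out 0.57 [240. 127.] [ 398. -329.] 481
mould_44 cut_out 0.57 [198. 2
[... 3514 characters left out ...]
[363. 188.] 448
mould_65 cut_out 0.56 [226. 218.] [424.  94.] 281
rest_a spot_point 0.9 [138. 218.] [673.  89.] 
rest_a spot_point 0.87 [135. 191.] [682. 167.] 
rest_a spot_point 0.69 [143. 255.] [655. -15.] 
rest_a spot_point 0.69 [146. 290.] [ 645. -114.] 
rest_a cut_out 0.87 [140. 220.] [665.  83.] 987
rest_a cut_out 0.78 [144. 255.] [653. -16.] 1061
rest_a cut_out 0.74 [145. 289.] [ 647. -113.] 1014
rest_a cut_out 0.64 [134. 190.] [684. 170.] 883
torch spot_point 0.69 [132. 387.] [ 680. -399.] 
torch spot_point 0.42 [216. 133.] [457. 339.] 
torch cut_out 0.88 [132. 396.] [ 679. -426.] 2147
bud_vase spot_point 0.52 [213. 250.] [458.   3.] 
bud_vase cut_out 0.48 [212. 252.] [459.  -3.] 149
```

View pics/top0.png

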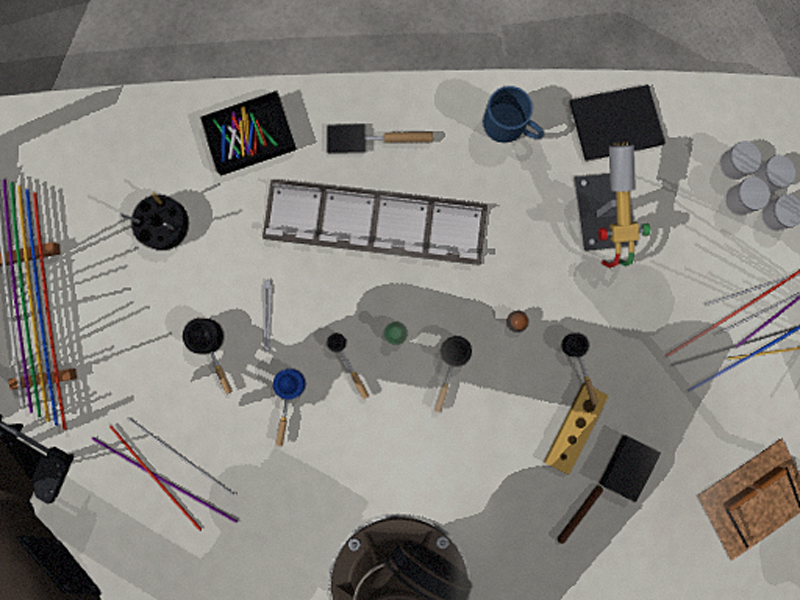

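View pics/scene0.png

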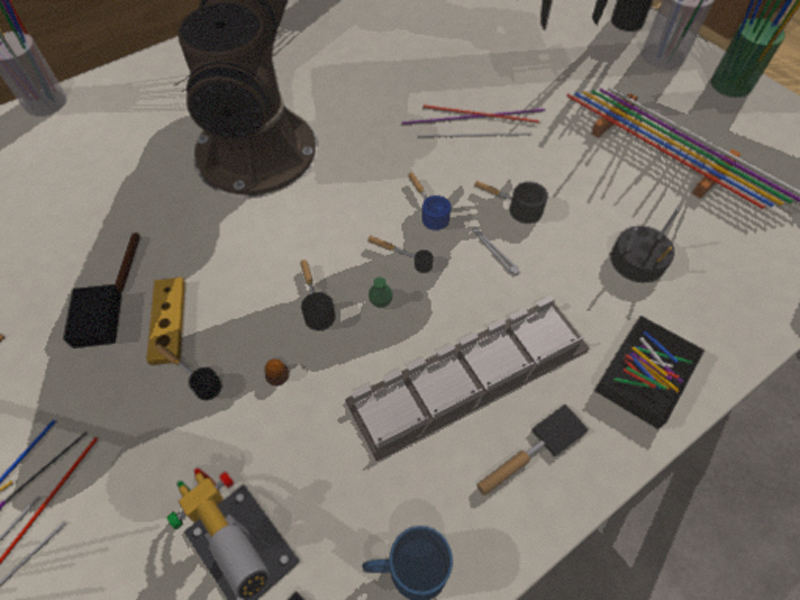

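Top picture: the torch is at right (620,210), so 34→d, 44→c, 54→b, 65→a. The moulds, in display pixels, are 65 at (203,336), 34 at (337,343), 54 at (456,350) and 44 at (575,345), whose handle crosses a yellow block. The blue look-alike is at (289,384) and the vase at (395,332). Next I fit the models precisely.

```bash
cat >> h.py <<'E'
from scipy.optimize import minimize
DIM={34:28,44:34,54:41,65:49}
def sil(p,xy,d,z0=0):
    a=np.linspace(0,2*np.pi,48);c=np.c_[xy[0]+d/2*np.cos(a),xy[1]+d/2*np.sin(a)]
    q=proj(p,np.r_[np.c_[c,0*a+z0],np.c_[c,0*a+z0+DIM[d]]])[:,::-1]
    m=np.zeros((384*4,512*4),np.uint8)
    cv2.fillConvexPoly(m,cv2.convexHull(np.round(q*4+1.5).astype(np.int32)),1)
    return cv2.resize(m.astype(np.float32),(512,384),interpolation=cv2.INTER_AREA)
def fit(ps,xy,d,z0=0,thr=48):
    """joint silhouette fit over pictures; returns xy and mean overlap"""
    D=[]
    for p in ps:
        v=p['pixels'].max(2).astype(float);w=np.zeros(v.shape,bool)
        r,c=np.round(proj(p,[[*xy,z0+DIM[d]/2]])[0]).astype(int);h=int(0.9*d/2.2)
        w[r-h:r+h+1,c-h:c+h+1]=1
        D.append((np.clip((thr+12-v)/24,0,1),w))
    f=lambda x:sum(np.abs(sil(p,x,d,z0)-m)[w].sum()/sil(p,x,d,z0).sum() for p,(m,w) in zip(ps,D))/len(ps)
    r=min((minimize(f,np.add(xy,o),method='Nelder-Mead',options=dict(initial_simplex=np.add(xy,o)+np.array([[0,0],[8,0],[0,8]]),xatol=.2)) for o in([0,0],[8,-8],[-8,8])),key=lambda r:r.fun)
    return r.x,r.fun
def wood(p,o,z0=0):
    """handle direction from wood-coloured pixels 60..115mm from o"""
    b=p['pixels'].astype(int);m=(b[...,0]-b[...,2]>35)&(b[...,0]-b[...,1]>12)
    P=np.array([ray(p,q,z0+18)[:2] for q in np.argwhere(m)])-o
    r=np.hypot(*P.T);a=np.arctan2(-P[:,1],-P[:,0]);k=(r>60)&(r<118)&(abs(a)<.9)
    return np.median(a[k]),k.sum(),np.median(r[k])
E
python3 - <<'E'
from h import *
T=eyes.read_camera('top');S=eyes.read_camera('scene')
import pickle;pickle.dump((T,S),open('p0.pkl','wb'))
for d,g in{65:(440,335),34:(440,115),54:(425,-105),44:(430,-325)}.items():
    for n,ps in(('T',[T]),('S',[S]),('TS',[T,S])):
        x,e=fit(ps,g,d);print(d,n,np.round(x,1),round(e,2),[np.round(wood(p,x),2) for p in ps])
g0=np.r_[660,28,-.13]
# rests: networks' origins, both pictures, fitted with 98 mm pitch
for p in(T,S):
    q=sorted([ray(p,d['centre'],8)[:2] for d in eyes.spot_point('rest_a',p)[:4]],key=lambda v:-v[1])
    m=sorted([ray(p,d['centre'],12)[:2] for d in eyes.cut_out('rest_a',p)[:4]],key=lambda v:-v[1])
    print(np.round(q),np.round(m))
# overlay guess
def draw(p,g,n,box):
    k=6;r0,r1,c0,c1=box;im=cv2.resize(p['pixels'][r0:r1,c0:c1,::-1],None,fx=k,fy=k,interpolation=cv2.INTER_CUBIC)
    c,s=np.cos(g[2]),np.sin(g[2]);R=np.array([[c,-s],[s,c]])
    for i in range(4):
        for (z,L,col) in((11,[(-40,-43),(40,-43),(40,43),(-40,43)],(0,255,0)),(33,[(40,-43),(40,43)],(0,0,255)),(33,[(-40,-43),(-40,43)],(255,0,0))):
            P=np.array(L)+[0,(1.5-i)*98];P=P@R.T+g[:2]
            q=(proj(p,np.c_[P,0*P[:,0]+z])[:,::-1]-[c0-.5,r0-.5])*k
            cv2.polylines(im,[np.round(q).astype(np.int32)],True,col,1)
    cv2.imwrite('pics/'+n,im)
draw(T,g0,'restT.png',(105,180,160,290) if 1 else 0)
draw(S,g0,'restS.png',(185,285,215,340+8))
E
```

```text
65 T [460.  341.4] 0.11 [array([ 0.41, 66.  , 87.37])]
65 S [453.8 343.3] 0.54 [array([ 0.44, 50.  , 87.58])]
65 TS [459.7 340.7] 0.33 [array([ 0.4 , 66.  , 86.78]), array([ 0.38, 52.  , 90.95])]
34 T [443.7 100.3] 0.17 [array([ 0.47, 59.  , 90.4 ])]
34 S [439.1 104. ] 0.43 [array([ 0.51, 60.  , 86.82])]
34 TS [443.7  99.6] 0.3 [array([ 0.46, 59.  , 90.22]), array([ 0.44, 60.  , 89.09])]
54 T [ 423.2 -111. ] 0.24 [array([-0.32, 56.  , 87.28])]
54 S [ 419.4 -109.2] 0.22 [array([-0.31, 61.  , 86.88])]
54 TS [ 423.3 -111.8] 0.23 [array([-0.33, 56.  , 87.67]), array([-0.33, 60.  , 91.15])]
44 T [ 427.7 -325.5] 0.13 [array([  0.29, 204.  , 100.31])]
44 S [ 427.3 -325.5] 0.15 [array([  0.3 , 280.  ,  99.06])]
44 TS [ 427.6 -324.9] 0.14 [array([  0.29, 204.  , 100.37]), array([  0.3 , 278.  ,  99.44])]
[[ 686.  177.]
 [ 667.   84.]
 [ 658.  -11.]
 [ 645. -117.]] [[ 681.  169.]
 [ 669.   83.]
 [ 652.   -6.]
 [ 642. -115.]]
[[ 685.  167.]
 [ 667.   79.]
 [ 656.  -25.]
 [ 641. -116.]] [[ 683.  173.]
 [ 663.   76.]
 [ 650.  -26.]
 [ 635. -116.]]
```

View pics/restT.png

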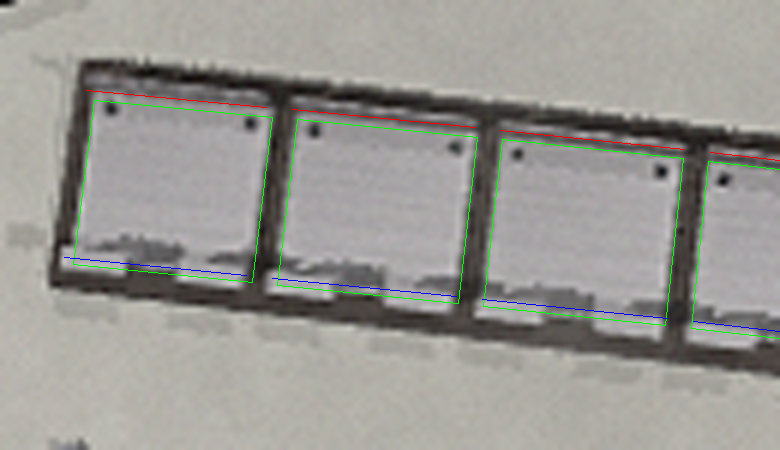

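View pics/restS.png

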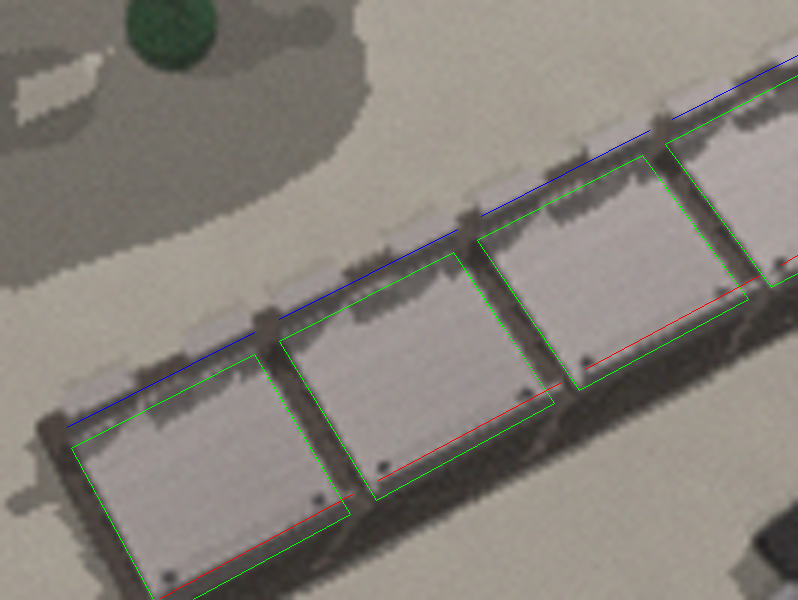

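Run:
```python
from h import *
import pickle;T,S=pickle.load(open('p0.pkl','rb'))
g=np.array([660,28,-.13]);c,s=np.cos(g[2]),np.sin(g[2]);R=np.array([[c,-s],[s,c]])
def samp(p,X):
    q=proj(p,X)[:,::-1].astype(np.float32).reshape(-1,1,2)
    return cv2.remap(p['pixels'].mean(2).astype(np.float32),q,None,cv2.INTER_LINEAR)[:,0]
for n,p in(('T',T),('S',S)):
    for i in range(4):
        for y in (-28,28):
            xs=np.arange(-58,58,2.);ys=np.arange(y-10,y+11,2.)
            G=np.array([(a,b+(1.5-i)*98) for a in xs for b in ys])@R.T+g[:2]
            v=samp(p,np.c_[G,0*G[:,0]+33]).reshape(len(xs),-1).mean(1)
            d=np.diff(v);f=slice(0,12);b=slice(42,None)
            print(n,i,y,'front outer',xs[f][d[f].argmax()]+1,'back',xs[:-1][b][d[b].argmin()]+1, v[:16].astype(int),v[43:].astype(int))
```

```text
T 0 -28 front outer -47.0 back 47.0 [149  85  55  59  56  76 140 176 172 169 164 133 115 129 157 175] [150 135 130 140 147 138 112  99 112 100  47  37  54  95 143]
T 0 28 front outer -45.0 back 47.0 [163 118  64  57  58  69 110 164 175 169 166 144 120 133 151 165] [151 132 124 128 141 138 117 102 110 110  82  59  57  78 133]
T 1 -28 front outer -49.0 back 45.0 [ 98  65  60  57  70 134 171 173 173 165 141 122 128 146 174 175] [138 128 142 148 141 110  93 119 115  58  48  59  87 140 174]
T 1 28 front outer -47.0 back 47.0 [126  70  61  58  57  95 159 176 170 173 147 107 113 123 151 171] [140 126 125 136 141 130  97 100 119  83  45  46  69 114 157]
T 2 -28 front outer -49.0 back 43.0 [ 79  72  70  74 120 168 172 172 168 143 125 126 138 163 175 172] [128 135 149 152 120  90 113 121  62  39  47  65 112 166 177]
T 2 28 front outer -49.0 back 45.0 [ 89  74  71  67  96 152 174 171 171 158 122 115 122 147 167 170] [135 128 143 149 135  99  98 131  98  60  61  69  99 147 173]
T 3 -28 front outer -51.0 back 41.0 [ 62  61  60  99 163 177 173 174 149 128 132 137 148 175 175 170] [133 151 153 128 
[... 815 characters left out ...]
5 132 119 122 129  99  75  71  69  64  60  61]
S 2 -28 front outer -35.0 back 41.0 [152 149 144 143 146 148 147 144 121  87  73  73  83  91 102 114] [150 149 149 140 131 135 128  92  74  72  65  53  50  53  53]
S 2 28 front outer -51.0 back 41.0 [152 151 146 144 148 151 151 150 143 115  83  73  75  86  89  88] [141 139 141 135 123 116 122  98  76  71  68  60  58  59  61]
S 3 -28 front outer -35.0 back 39.0 [149 142 142 145 145 144 144 133 101  75  72  81 102 103 103 113] [147 144 134 124 124 123  91  75  72  65  53  51  52  53  54]
S 3 28 front outer -35.0 back 41.0 [152 148 143 144 146 146 146 141 112  81  72  78  95  99  89  92] [142 142 137 127 122 122 106  81  71  68  59  56  57  57  57]
```

Rests: row centre (661.5, 28), yaw −0.147. That puts a at (683,173), b at (669,76.5), c at (654,−20.5) and d at (640,−117). The 65 goes first.

```bash
cat > to.py <<'E'
import sys;from h import *
x,y,z,yaw=map(float,sys.argv[1:5]);s=env.state();p=np.array(s['eef_pos']);r=s['tcp_rot']
dy=(yaw-r[2]+np.pi)%(2*np.pi)-np.pi
d=np.array([x,y,z])-p
f=lambda a:np.round(np.array([np.cos(a)*d[0]+np.sin(a)*d[1],np.sin(a)*d[0]-np.cos(a)*d[1],-d[2]])/60,2)
print('t',round(s['t'],2),'pos',p.round(1),'rot',np.round(r,3),'j6',round(s['joints'][5],2),'| turn',round(-np.degrees(dy)/5,2),'shift now',f(r[2]),'after turn',f(yaw))
E
python3 to.py 460 341 110 3.552
python3 -m inch '[[[0,0,0],-1,-1],[[0,0,0],-1,-1],[[0,0,0],-1,-1],[[0,0,0],-1,-1],[[0,0,0],-1,-1],[[0,0,0],-1,-1],[[0,0,0],-1,-1],[[0,0,0],-1,-1],[[0,0,0],-1,-1],[[0,0,0],-1,-1]]'
python3 to.py 460 341 110 3.552
```

```text
t 1.8 pos [282.4 557.6 214.7] rot [3.141 0.    2.673] j6 -0.11 | turn -10.07 shift now [-4.27 -1.88  1.74] after turn [-1.27 -4.49  1.74]
t: 3.05
eef_pos: [282.4, 557.6, 214.7]
tcp_rot: [3.142, 0.0, -2.735]
ft_force: [-0.6, 0.2, 0.1]
opening: 0.997
grip_force: 0.0
t 3.05 pos [282.4 557.6 214.7] rot [ 3.142  0.    -2.735] j6 -0.98 | turn -0.04 shift now [-1.29 -4.49  1.74] after turn [-1.27 -4.49  1.74]
```

```bash
python3 -m inch '[[[-0.25,-0.9,0],0,-1],[[-0.26,-0.9,0],0,-1],[[-0.26,-0.9,0.3],0,-1],[[-0.26,-0.9,0.7],0,-1],[[-0.26,-0.89,0.74],0,-1],[[0,0,0],0,-1],[[0,0,0],0,-1],[[0,0,0],0,-1],[[0,0,0],0,-1],[[0,0,0],0,-1]]'
python3 to.py 460 341 10 3.552
python3 - <<'E'
from h import *
T=eyes.read_camera('top');S=eyes.read_camera('scene');save(S,'s1.png')
E
```

```text
t: 4.3
eef_pos: [451.0, 350.9, 120.7]
tcp_rot: [3.141, 0.001, -2.737]
ft_force: [-0.5, 0.2, -0.0]
opening: 1.002
grip_force: 0.0
t 4.3 pos [451.  350.9 120.7] rot [ 3.141e+00  1.000e-03 -2.737e+00] j6 -1.43 | turn -0.06 shift now [-0.07 -0.21  1.85] after turn [-0.07 -0.21  1.85]
```

View pics/s1.png

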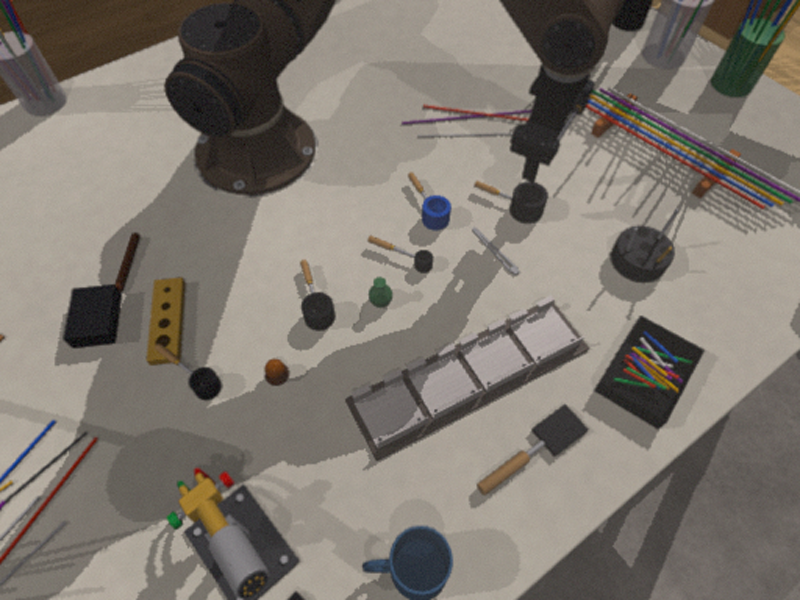

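The gripper hangs above the 65 mould at (528,190), with nothing near its fingers, so I descend.

```bash
python3 -m inch '[[[-0.07,-0.21,0],0,-1],[[0,0,0.4],0,-1],[[0,0,0.4],0,-1],[[0,0,0.4],0,-1],[[0,0,0.4],0,-1],[[0,0,0.25],0,-1],[[0,0,0],0,-1],[[0,0,0],0,-1],[[0,0,0],0,-1],[[0,0,0],0,-1]]'
python3 to.py 460 341 10 3.552
```

```text
t: 5.65
eef_pos: [460.3, 340.5, 9.9]
tcp_rot: [3.141, 0.001, -2.738]
ft_force: [-0.2, 1.0, 0.4]
opening: 1.0
grip_force: 0.0
t 5.65 pos [460.3 340.5   9.9] rot [ 3.141e+00  1.000e-03 -2.738e+00] j6 -1.45 | turn -0.07 shift now [ 0.    0.01 -0.  ] after turn [ 0.    0.01 -0.  ]
```

```bash
python3 -m inch '[[[0,0,0],0,1],[[0,0,0],0,1],[[0,0,0],0,1],[[0,0,0],0,1],[[0,0,0],0,1],[[0,0,0],0,1],[[0,0,0],0,1],[[0,0,0],0,1],[[0,0,0],0,1],[[0,0,0],0,1]]'
python3 -m inch '[[[0,0,-0.1],0,1],[[0,0,-0.2],0,1],[[0,0,-0.4],0,1],[[0,0,-0.5],0,1],[[0,0,-0.5],0,1],[[0,0,-0.5],0,1],[[0,0,-0.2],0,1],[[0,0,0],0,1],[[0,0,0],0,1],[[0,0,0],0,1]]'
python3 to.py 683 173.4 150 2.995
```

```text
t: 6.9
eef_pos: [460.1, 340.4, 9.3]
tcp_rot: [3.142, 0.0, -2.738]
ft_force: [-0.7, 1.5, -0.0]
opening: 0.682
grip_force: 30.0
t: 8.15
eef_pos: [459.7, 340.1, 152.2]
tcp_rot: [-3.141, -0.002, -2.738]
ft_force: [0.2, -0.9, -2.9]
opening: 0.68
grip_force: 30.0
t 8.15 pos [459.7 340.1 152.2] rot [-3.141e+00 -2.000e-03 -2.738e+00] j6 -1.45 | turn 6.31 shift now [-2.33 -4.02  0.04] after turn [-4.09 -2.21  0.04]
```

```bash
python3 -m inch '[[[0,0,0],0.9,1],[[0,0,0],0.9,1],[[0,0,0],0.9,1],[[0,0,0],0.9,1],[[0,0,0],0.9,1],[[0,0,0],0.9,1],[[0,0,0],0.9,1],[[-0.2,-0.11,0],0,1],[[-0.4,-0.21,0],0,1],[[-0.5,-0.27,0],0,1]]'
python3 -m inch '[[[-0.5,-0.27,0],0,1],[[-0.5,-0.27,0],0,1],[[-0.5,-0.27,0],0,1],[[-0.5,-0.27,0],0,1],[[-0.4,-0.21,0],0,1],[[-0.3,-0.16,0],0,1],[[-0.2,-0.11,0],0,1],[[-0.1,-0.06,0],0,1],[[0,0,0],0,1],[[0,0,0],0,1]]'
python3 to.py 683 173.4 70 2.995
python3 - <<'E'
from h import *
T=eyes.read_camera('top');S=eyes.read_camera('scene');save(T,'t2.png')
z=env.state()['eef_pos'][2]-9.5
E
```

```text
t: 9.4
eef_pos: [521.1, 294.9, 152.9]
tcp_rot: [-3.141, -0.0, 2.999]
ft_force: [1.5, 0.6, -2.2]
opening: 0.685
grip_force: 30.0
t: 10.65
eef_pos: [683.7, 173.9, 153.3]
tcp_rot: [3.141, -0.0, 2.996]
ft_force: [-0.2, -0.4, -3.0]
opening: 0.679
grip_force: 30.0
t 10.65 pos [683.7 173.9 153.3] rot [ 3.141 -0.     2.996] j6 -1.27 | turn 0.02 shift now [ 0.01 -0.01  1.39] after turn [ 0.01 -0.01  1.39]
```

View pics/t2.png

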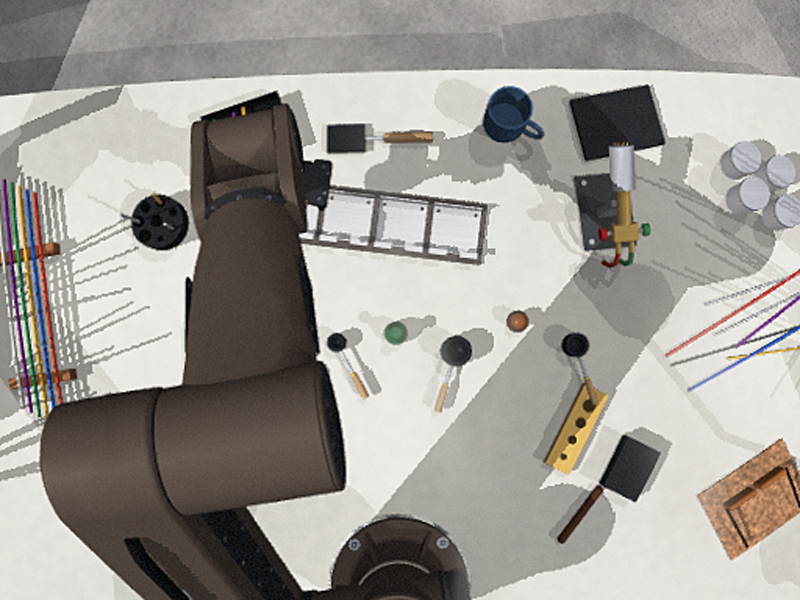

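The arm hides the drop site from the top, so I lower the mould partway and check with the scene camera.

```bash
python3 -m inch '[[[0.01,-0.01,0.2],0,1],[[0,0,0.4],0,1],[[0,0,0.4],0,1],[[0,0,0.4],0,1],[[0,0,0.2],0,1],[[0,0,0.1],0,1],[[0,0,0],0,1],[[0,0,0],0,1],[[0,0,0],0,1],[[0,0,0],0,1]]'
python3 to.py 683 173.4 20 2.995
cat > crop.py <<'E'
import sys;from h import *
n,cam,x,y,z,h=sys.argv[1],sys.argv[2],*map(float,sys.argv[3:7]);p=eyes.read_camera(cam)
r,c=proj(p,[[x,y,z]])[0].astype(int);h=int(h);r0,c0=max(r-h,0),max(c-h,0);im=p['pixels'][r0:r+h,c0:c+h,::-1]
k=min(590/im.shape[0],790/im.shape[1]);cv2.imwrite('pics/'+n,cv2.resize(im,None,fx=k,fy=k,interpolation=cv2.INTER_CUBIC));print('origin',r0,c0,'k',k)
E
python3 crop.py s3.png scene 683 173 40 50
```

```text
t: 12.0
eef_pos: [683.6, 172.9, 51.7]
tcp_rot: [3.141, 0.001, 2.996]
ft_force: [-0.2, 0.2, -1.8]
opening: 0.683
grip_force: 30.0
t 12.0 pos [683.6 172.9  51.7] rot [3.141e+00 1.000e-03 2.996e+00] j6 -1.27 | turn 0.01 shift now [0.01 0.01 0.53] after turn [0.01 0.01 0.53]
origin 158 300 k 5.9
```

View pics/s3.png

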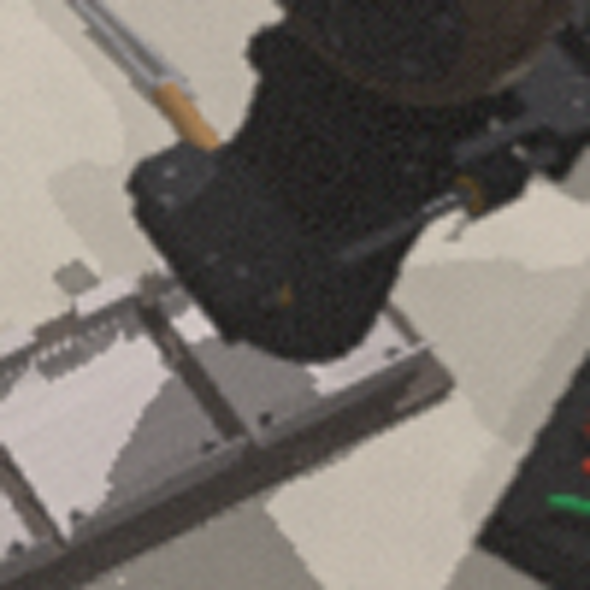

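```bash
python3 -m inch '[[[0.01,0.01,0.1],0,1],[[0,0,0.1],0,1],[[0,0,0.1],0,1],[[0,0,0.1],0,1],[[0,0,0.08],0,1],[[0,0,0.02],0,1],[[0,0,0],0,1],[[0,0,0],0,1],[[0,0,0],0,1],[[0,0,0],0,1]]'
python3 to.py 683 173.4 20.3 2.995
```

```text
t: 13.3
eef_pos: [683.0, 173.6, 21.4]
tcp_rot: [3.141, 0.0, 2.996]
ft_force: [0.3, -0.2, -2.1]
opening: 0.678
grip_force: 30.0
t 13.3 pos [683.  173.6  21.4] rot [3.141 0.    2.996] j6 -1.27 | turn 0.01 shift now [-0.   -0.    0.02] after turn [-0.   -0.    0.02]
```

```bash
python3 -m inch '[[[0,0,0.015],0,1],[[0,0,0.015],0,1],[[0,0,0],0,1],[[0,0,0],0,0.2],[[0,0,0],0,-0.4],[[0,0,0],0,-0.7],[[0,0,0],0,-0.7],[[0,0,0],0,-0.7],[[0,0,0],0,-0.7],[[0,0,0],0,-0.7]]'
python3 -m inch '[[[0,0,-0.1],0,-0.7],[[0,0,-0.2],0,-0.7],[[0,0,-0.4],0,-0.7],[[0,0,-0.5],0,-0.7],[[0,0,-0.5],0,-0.7],[[0,0,-0.3],0,-0.7],[[0,0,0],0,-1],[[0,0,0],0,-1],[[0,0,0],0,-1],[[0,0,0],0,-1]]'
python3 to.py 443.7 100.3 120 3.6
```

```text
t: 14.55
eef_pos: [683.0, 173.6, 19.4]
tcp_rot: [3.142, 0.0, 2.996]
ft_force: [1.0, 0.6, 0.0]
opening: 0.852
grip_force: 0.0
t: 15.8
eef_pos: [682.7, 173.5, 138.6]
tcp_rot: [-3.141, -0.001, 2.996]
ft_force: [-0.0, -0.4, 0.0]
opening: 0.997
grip_force: 0.0
t 15.8 pos [682.7 173.5 138.6] rot [-3.141e+00 -1.000e-03  2.996e+00] j6 -1.27 | turn -6.93 shift now [ 3.76 -1.79  0.31] after turn [4.11 0.67 0.31]
```

```bash
python3 -m inch '[[[0,0,0],-1,-1],[[0,0,0],-1,-1],[[0,0,0],-1,-1],[[0,0,0],-1,-1],[[0,0,0],-1,-1],[[0,0,0],-1,-1],[[0,0,0],-0.93,-1],[[0.3,0.05,0],0,-1],[[0.5,0.08,0],0,-1],[[0.6,0.1,0],0,-1]]'
python3 -m inch '[[[0.6,0.1,0],0,-1],[[0.6,0.1,0],0,-1],[[0.6,0.1,0],0,-1],[[0.5,0.08,0],0,-1],[[0.3,0.05,0.1],0,-1],[[0.11,0.01,0.2],0,-1],[[0,0,0],0,-1],[[0,0,0],0,-1],[[0,0,0],0,-1],[[0,0,0],0,-1]]'
python3 to.py 443.7 100.3 7 3.6
python3 - <<'E'
from h import *
T=eyes.read_camera('top');S=eyes.read_camera('scene')
for p in (T,S):
  for z,x in ((11,(683,173)),):
    r,e=fit([p],x,65,z);print('65',r.round(1),round(e,2),wood(p,r,z))
r,e=fit([S],(443.7,100.3),34);print(r,e,wood(S,r))
E
python3 crop.py s4.png top 660 100 20 60
```

```text
t: 17.05
eef_pos: [600.7, 148.5, 138.9]
tcp_rot: [3.141, -0.0, -2.683]
ft_force: [0.8, -1.3, 0.2]
opening: 0.997
grip_force: 0.0
t: 18.3
eef_pos: [444.3, 100.5, 121.6]
tcp_rot: [-3.142, 0.0, -2.683]
ft_force: [-0.8, 0.2, -0.7]
opening: 1.0
grip_force: 0.0
t 18.3 pos [444.3 100.5 121.6] rot [-3.142  0.    -2.683] j6 -1.95 | turn 0.01 shift now [0.01 0.   1.91] after turn [0.01 0.   1.91]
65 [682.1 173.4] 0.25 (np.float64(-0.14609616519039487), np.int64(68), np.float64(85.95125040883809))
65 [683. 173.] 0.62 (np.float64(-0.1558329689881524), np.int64(78), np.float64(89.55385146291076))
[442.00273437 100.87421875] 0.7559568597943315 (np.float64(0.45801724376596176), np.int64(65), np.float64(86.81806311546244))
origin 81 153 k 4.916666666666667
```

View pics/s4.png

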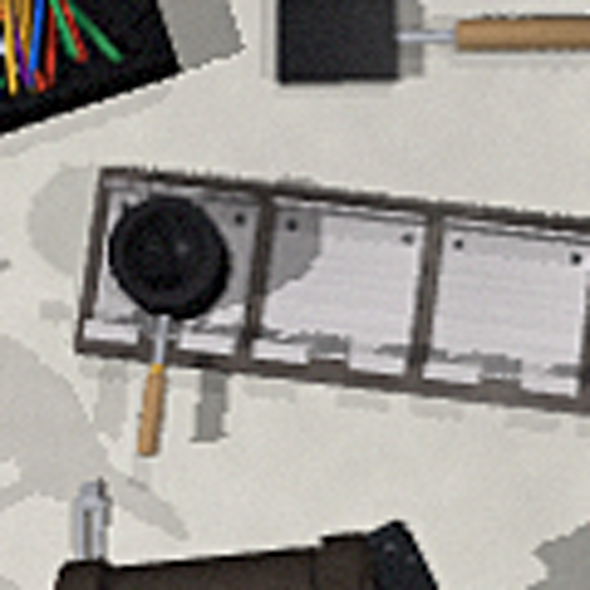

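The 65 mould stands in rest a at crop pixel (168,257), with its neck through the notch at (160,330). Measured at (682,173), yaw −0.146. Now the 34.

```bash
python3 -m inch '[[[0.01,0,0.3],0,-1],[[0,0,0.4],0,-1],[[0,0,0.4],0,-1],[[0,0,0.4],0,-1],[[0,0,0.25],0,-1],[[0,0,0.1],0,-1],[[0,0,0.05],0,-1],[[0,0,0],0,-1],[[0,0,0],0,-1],[[0,0,0],0,0]]'
python3 -m inch '[[[0,0,0],0,1],[[0,0,0],0,1],[[0,0,0],0,1],[[0,0,0],0,1],[[0,0,0],0,1],[[0,0,0],0,1],[[0,0,0],0,1],[[0,0,0],0,1],[[0,0,0],0,1],[[0,0,0],0,1]]'
python3 to.py 640 -117.4 150 2.995
```

```text
t: 19.7
eef_pos: [443.7, 100.1, 7.8]
tcp_rot: [-3.141, 0.001, -2.683]
ft_force: [-0.2, -0.2, 1.1]
opening: 0.943
grip_force: 0.0
t: 20.95
eef_pos: [443.5, 100.1, 7.4]
tcp_rot: [3.142, 0.0, -2.683]
ft_force: [0.1, 0.3, 0.8]
opening: 0.353
grip_force: 30.0
t 20.95 pos [443.5 100.1   7.4] rot [ 3.142  0.    -2.683] j6 -1.95 | turn 6.94 shift now [-1.33 -4.7  -2.38] after turn [-3.77 -3.11 -2.38]
```

```bash
python3 -m inch '[[[0,0,-0.1],0,1],[[0,0,-0.2],0,1],[[0,0,-0.4],0,1],[[0,0,-0.5],0.94,1],[[0,0,-0.5],1,1],[[0,0,-0.5],1,1],[[0,0,-0.2],1,1],[[0,0,0],1,1],[[0,0,0],1,1],[[0,0,0],1,1]]'
python3 -m inch '[[[-0.2,-0.17,0],0,1],[[-0.4,-0.33,0],0,1],[[-0.45,-0.37,0],0,1],[[-0.45,-0.37,0],0,1],[[-0.45,-0.37,0],0,1],[[-0.45,-0.37,0],0,1],[[-0.45,-0.37,0],0,1],[[-0.45,-0.37,0],0,1],[[-0.3,-0.25,0],0,1],[[-0.17,-0.14,0],0,1]]'
python3 to.py 640 -117.4 50 2.995
```

```text
t: 22.2
eef_pos: [443.3, 100.1, 152.4]
tcp_rot: [3.141, 0.001, 2.992]
ft_force: [-0.1, 1.1, -0.3]
opening: 0.35
grip_force: 30.0
t: 23.45
eef_pos: [640.6, -119.3, 151.5]
tcp_rot: [3.142, 0.0, 2.996]
ft_force: [-0.1, -0.3, -0.7]
opening: 0.35
grip_force: 30.0
t 23.45 pos [ 640.6 -119.3  151.5] rot [3.142 0.    2.996] j6 -1.71 | turn 0.01 shift now [0.01 0.03 1.69] after turn [0.01 0.03 1.69]
```

```bash
python3 -m inch '[[[0.01,0.03,0.2],0,1],[[0,0,0.4],0,1],[[0,0,0.4],0,1],[[0,0,0.4],0,1],[[0,0,0.3],0,1],[[0,0,0.2],0,1],[[0,0,0.1],0,1],[[0,0,0.1],0,1],[[0,0,0.08],0,1],[[0,0,0],0,1]]'
python3 -m inch '[[[0,0,0.02],0,1],[[0,0,0],0,1],[[0,0,0],0,1],[[0,0,0],0,1],[[0,0,0],0,1],[[0,0,0],0,1],[[0,0,0],0,1],[[0,0,0],0,1],[[0,0,0],0,1],[[0,0,0],0,1]]'
python3 to.py 640 -117.4 18.4 2.995
```

```text
t: 24.7
eef_pos: [639.6, -115.7, 20.5]
tcp_rot: [3.141, -0.0, 2.995]
ft_force: [-0.1, -0.9, 0.5]
opening: 0.352
grip_force: 30.0
t: 25.95
eef_pos: [639.7, -115.7, 19.4]
tcp_rot: [3.142, 0.0, 2.995]
ft_force: [0.5, -0.1, -0.8]
opening: 0.35
grip_force: 30.0
t 25.95 pos [ 639.7 -115.7   19.4] rot [3.142 0.    2.995] j6 -1.7 | turn -0.0 shift now [-0.01 -0.03  0.02] after turn [-0.01 -0.03  0.02]
```

```bash
python3 -m inch '[[[0,-0.02,0.015],0,1],[[0,0,0.01],0,1],[[0,0,0],0,1],[[0,0,0],0,0.5],[[0,0,0],0,0.2],[[0,0,0],0,-0.1],[[0,0,0],0,-0.4],[[0,0,0],0,-0.4],[[0,0,0],0,-0.4],[[0,0,0],0,-0.4]]'
python3 -m inch '[[[0,0,-0.1],0,-0.4],[[0,0,-0.2],0,-0.4],[[0,0,-0.4],0,-0.4],[[0,0,-0.5],0,-0.4],[[0,0,-0.5],0,-0.4],[[0,0,-0.3],0,-0.4],[[0,0,0],0,-1],[[0,0,0],0,-1],[[0,0,0],0,-1],[[0,0,0],0,-1]]'
python3 to.py 423.2 -111 120 2.82
```

```text
t: 27.2
eef_pos: [639.5, -116.8, 17.9]
tcp_rot: [3.142, 0.0, 2.995]
ft_force: [-0.5, -0.1, -0.3]
opening: 0.7
grip_force: 0.0
t: 28.45
eef_pos: [639.3, -116.8, 137.1]
tcp_rot: [3.141, -0.001, 2.995]
ft_force: [0.3, 0.1, -1.1]
opening: 0.991
grip_force: 0.0
t 28.45 pos [ 639.3 -116.8  137.1] rot [ 3.141e+00 -1.000e-03  2.995e+00] j6 -1.71 | turn 2.0 shift now [ 3.58 -0.43  0.28] after turn [ 3.45 -1.05  0.28]
```

Now to the 54, with a check on the 34 and the vase once clear.

```bash
python3 -m inch '[[[0,0,0],1,-1],[[0,0,0],1,-1],[[0.3,-0.09,0],0,-1],[[0.5,-0.15,0],0,-1],[[0.6,-0.18,0],0,-1],[[0.6,-0.18,0],0,-1],[[0.6,-0.18,0],0,-1],[[0.5,-0.15,0.1],0,-1],[[0.3,-0.1,0.1],0,-1],[[0.05,-0.02,0.1],0,-1]]'
python3 to.py 423.2 -111 9 2.82
python3 - <<'E'
from h import *
T=eyes.read_camera('top');S=eyes.read_camera('scene')
r,e=fit([T],(640,-117),34,11);print('34',r.round(1),round(e,2),wood(T,r,11))
r,e=fit([S],(640,-117),34,11);print('34',r.round(1),round(e,2),wood(S,r,11))
r,e=fit([S],(423,-111),54);print('54',r.round(1),round(e,2),wood(S,r))
r,e=fit([T],(427,-325),44);print('44',r.round(1),round(e,2))
E
python3 crop.py s5.png scene 540 -115 20 75
```

```text
t: 29.7
eef_pos: [422.6, -111.3, 119.8]
tcp_rot: [3.141, -0.0, 2.82]
ft_force: [0.7, 0.1, 1.0]
opening: 0.998
grip_force: 0.0
t 29.7 pos [ 422.6 -111.3  119.8] rot [ 3.141 -0.     2.82 ] j6 -1.66 | turn -0.0 shift now [-0.01  0.01  1.85] after turn [-0.01  0.01  1.85]
34 [ 638.6 -117. ] 0.28 (np.float64(-0.14759978294736964), np.int64(77), np.float64(85.98783040563406))
34 [ 637.6 -115.8] 0.58 (np.float64(-0.14423577947986005), np.int64(91), np.float64(88.30797238467993))
54 [ 422.1 -109.5] 0.41 (np.float64(-0.3065253471584642), np.int64(59), np.float64(86.21392332063901))
44 [ 426.9 -325.3] 0.19
origin 157 151 k 3.933333333333333
```

View pics/s5.png

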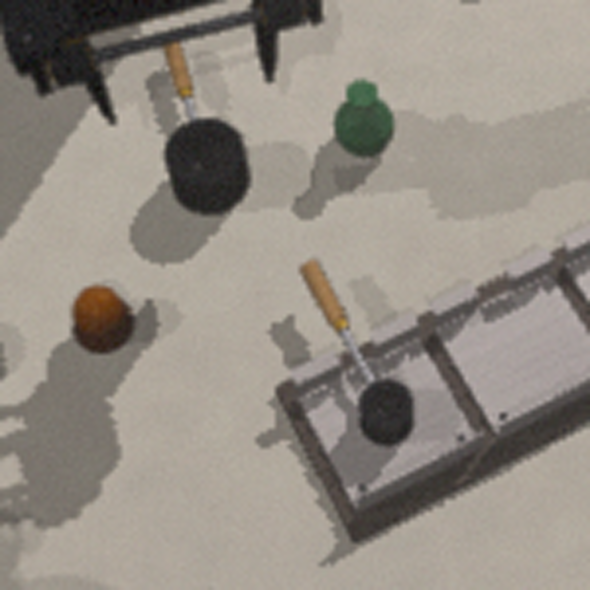

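The 34 stands in rest d at (387,412) with its handle through the notch; the vase at (365,125) is untouched and clear of the fingers. I descend on the 54.

```bash
python3 -m inch '[[[0,0.01,0.3],0,-0.8],[[0,0,0.4],0,-0.8],[[0,0,0.4],0,-0.8],[[0,0,0.4],0,-0.8],[[0,0,0.2],0,-0.8],[[0,0,0.1],0,-0.8],[[0,0,0.03],0,-0.8],[[0,0,0],0,-0.8],[[0,0,0],0,-0.8],[[0,0,0],0,-0.2]]'
python3 -m inch '[[[0,0,0],0,1],[[0,0,0],0,1],[[0,0,0],0,1],[[0,0,0],0,1],[[0,0,0],0,1],[[0,0,0],0,1],[[0,0,0],0,1],[[0,0,0],0,1],[[0,0,0],0,1],[[0,0,0],0,1]]'
python3 to.py 668.7 76.5 150 2.995
```

```text
t: 31.1
eef_pos: [423.5, -110.8, 10.4]
tcp_rot: [3.142, 0.001, 2.82]
ft_force: [1.2, -0.5, 0.2]
opening: 0.84
grip_force: 0.0
t: 32.35
eef_pos: [423.4, -110.7, 10.1]
tcp_rot: [3.142, 0.0, 2.82]
ft_force: [0.3, -0.1, 2.7]
opening: 0.562
grip_force: 30.0
t 32.35 pos [ 423.4 -110.7   10.1] rot [3.142 0.    2.82 ] j6 -1.66 | turn -2.0 shift now [-2.89  4.25 -2.33] after turn [-3.59  3.68 -2.33]
```

```bash
python3 -m inch '[[[0,0,-0.1],0,1],[[0,0,-0.2],0,1],[[0,0,-0.4],0,1],[[0,0,-0.5],-1,1],[[0,0,-0.5],-1,1],[[0,0,-0.5],0,1],[[0,0,-0.1],0,1],[[0,0,0],0,1],[[-0.1,0.1,0],0,1],[[-0.3,0.31,0],0,1]]'
python3 -m inch '[[[-0.41,0.42,0],0,1],[[-0.45,0.46,0],0,1],[[-0.45,0.46,0],0,1],[[-0.45,0.46,0],0,1],[[-0.45,0.46,0],0,1],[[-0.45,0.46,0],0,1],[[-0.3,0.31,0],0,1],[[-0.23,0.24,0],0,1],[[0,0,0],0,1],[[0,0,0],0,1]]'
python3 to.py 668.7 76.5 50 2.995
```

```text
t: 33.6
eef_pos: [450.7, -89.7, 147.2]
tcp_rot: [3.141, -0.002, 2.993]
ft_force: [0.9, 0.4, -1.8]
opening: 0.564
grip_force: 30.0
t: 34.85
eef_pos: [668.0, 76.1, 147.0]
tcp_rot: [-3.141, -0.002, 2.995]
ft_force: [-0.4, 0.3, -1.5]
opening: 0.565
grip_force: 30.0
t 34.85 pos [668.   76.1 147. ] rot [-3.141e+00 -2.000e-03  2.995e+00] j6 -1.41 | turn -0.0 shift now [-0.01  0.01  1.62] after turn [-0.01  0.01  1.62]
```

```bash
python3 -m inch '[[[-0.01,0.01,0.2],0,1],[[0,0,0.4],0,1],[[0,0,0.4],0,1],[[0,0,0.4],0,1],[[0,0,0.25],0,1],[[0,0,0.15],0,1],[[0,0,0.1],0,1],[[0,0,0.1],0,1],[[0,0,0.05],0,1],[[0,0,0],0,1]]'
python3 -m inch '[[[0,0,0.02],0,1],[[0,0,0],0,1],[[0,0,0],0,1],[[0,0,0],0,1],[[0,0,0],0,1],[[0,0,0],0,1],[[0,0,0],0,1],[[0,0,0],0,1],[[0,0,0],0,1],[[0,0,0],0,1]]'
python3 to.py 668.7 76.5 21 2.995
```

```text
t: 36.1
eef_pos: [669.5, 76.8, 25.2]
tcp_rot: [3.142, 0.0, 2.995]
ft_force: [-0.8, 0.8, -1.7]
opening: 0.567
grip_force: 30.0
t: 37.35
eef_pos: [669.5, 76.7, 24.0]
tcp_rot: [3.142, 0.0, 2.995]
ft_force: [0.1, -0.4, -1.5]
opening: 0.561
grip_force: 30.0
t 37.35 pos [669.5  76.7  24. ] rot [3.142 0.    2.995] j6 -1.41 | turn -0.0 shift now [ 0.01 -0.01  0.05] after turn [ 0.01 -0.01  0.05]
```

```bash
python3 -m inch '[[[0.01,0,0.02],0,1],[[0,0,0.02],0,1],[[0,0,0.02],0,1],[[0,0,0.01],0,1],[[0,0,0],0,1],[[0,0,0],0,0],[[0,0,0],0,-0.3],[[0,0,0],0,-0.5],[[0,0,0],0,-0.5],[[0,0,0],0,-0.5]]'
python3 -m inch '[[[0,0,-0.1],0,-0.5],[[0,0,-0.2],0,-0.5],[[0,0,-0.4],0,-0.5],[[0,0,-0.5],0,-0.5],[[0,0,-0.5],0,-0.5],[[0,0,-0.3],0,-0.5],[[0,0,0],0,-1],[[0,0,0],0,-1],[[0,0,0],0,-1],[[0,0,0],0,-1]]'
python3 to.py 427.2 -325.3 140 3.46
python3 - <<'E'
from h import *
T=eyes.read_camera('top');S=eyes.read_camera('scene')
for p in (T,S):
  print([wood(p,np.array([427.2,-325.3]))])
  b=p['pixels'].astype(int)
  # neck/handle profile: brightness along arcs at given radii
  for r in (36,44,52,60):
    a=np.arange(0,.65,.05);X=np.c_[427.2-r*np.cos(a),-325.3-r*np.sin(a),0*a+18]
    q=np.round(proj(p,X)).astype(int);print(r,b[q[:,0],q[:,1]].mean(1).astype(int))
E
python3 crop.py s6.png scene 427 -325 20 45
```

```text
t: 38.6
eef_pos: [668.8, 76.8, 19.6]
tcp_rot: [3.142, -0.0, 2.995]
ft_force: [0.1, 0.5, 0.3]
opening: 0.75
grip_force: 0.0
t: 39.85
eef_pos: [668.6, 76.8, 138.9]
tcp_rot: [-3.141, -0.001, 2.995]
ft_force: [-0.3, 0.8, 0.1]
opening: 0.994
grip_force: 0.0
t 39.85 pos [668.6  76.8 138.9] rot [-3.141e+00 -1.000e-03  2.995e+00] j6 -1.41 | turn -5.33 shift now [ 3.   -7.22 -0.02] after turn [ 5.92 -5.11 -0.02]
[(np.float64(0.2763125518701178), np.int64(237), np.float64(99.52606864635))]
36 [149 149 154 168 168 138 119 142 159 159 169 164 167]
44 [131 155 155 170 167 131 105 138 159 166 166 162 167]
52 [133 114 142 171 164 138 101 135 158 166 162 162 166]
60 [140 131 112 132 174 120  81 150 141 164 161 159 164]
[(np.float64(0.2929251993072225), np.int64(302), np.float64(98.61025329446191))]
36 [111 117 109 110 105  97 114 126 129 129 128 128 134]
44 [110 114 108  98  95  95 129 127 124 124 127 127 126]
52 [112 109 113  94  95  87 116 121 125 125 131 133 129]
60 [110 113 112 101  93  88 103 104 124 129 131 134 128]
origin 199 86 k 6.555555555555555
```

View pics/s6.png

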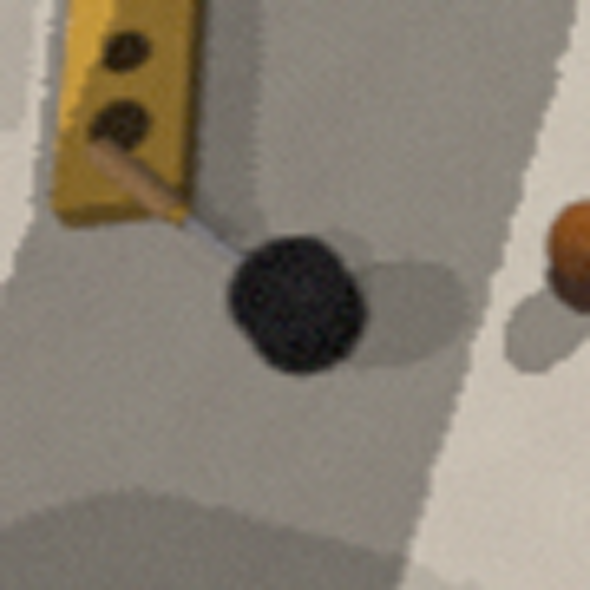

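Run:
```python
from h import *
T=eyes.read_camera('top');S=eyes.read_camera('scene')
for th in (0,.05,.1,.15,.2):
  for psi in (.24,.28,.32):
    u=np.array([-np.cos(psi),-np.sin(psi)])
    # body coords along handle s (pivot s=-22), height h
    f=lambda s,h:np.r_[np.array([427.2,-325.3])+u*(-22+(s+22)*np.cos(th)-h*np.sin(th)),(s+22)*np.sin(th)+h*np.cos(th)]
    print(th,psi,proj(S,[f(112,18)])[0].round(1),'T',proj(T,[f(112,18)])[0].round(1))
r,c=proj(T,[[380,-340,18]])[0].astype(int);h=28
cv2.imwrite('pics/t7.png',cv2.resize(T['pixels'][r-h:r+h,c-h:c+h,::-1],None,fx=10,fy=10,interpolation=cv2.INTER_CUBIC));print(r-h,c-h)
```

```text
0 0.24 [219.8 102.8] T [258.9 377.9]
0 0.28 [221.  101.4] T [258.4 379.4]
0 0.32 [222.2 100.1] T [257.9 380.8]
0.05 0.24 [218.8 102.1] T [258.7 378.4]
0.05 0.28 [220.  100.8] T [258.3 379.9]
0.05 0.32 [221.2  99.4] T [257.7 381.3]
0.1 0.24 [217.9 101.6] T [258.4 378.8]
0.1 0.28 [219.1 100.2] T [257.9 380.3]
0.1 0.32 [220.3  98.9] T [257.4 381.8]
0.15 0.24 [217.1 101.1] T [258.  379.3]
0.15 0.28 [218.3  99.7] T [257.5 380.7]
0.15 0.32 [219.5  98.4] T [257.  382.2]
0.2 0.24 [216.3 100.7] T [257.4 379.7]
0.2 0.28 [217.5  99.4] T [257.  381.1]
0.2 0.32 [218.7  98. ] T [256.5 382.5]
209 345
```

View pics/t7.png

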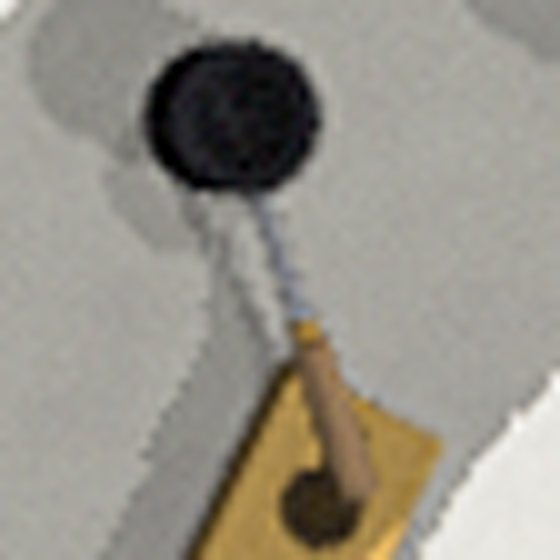

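The handle tip is at crop pixel (360,500), which matches a level mould at yaw ≈0.305, so the block under it is low. To stay off joint 6's limit I grip at yaw π+0.1 and place at yaw 2.79.

```bash
python3 to.py 427.2 -325.3 130 3.2416
python3 -m inch '[[[0,0,0],-1,-1],[[0,0,0],-1,-1],[[0,0,0],-0.83,-1],[[0,0,0],0,-1],[[0,0,0],0,-1],[[0,0,0],0,-1],[[0,0,0],0,-1],[[0,0,0],0,-1],[[0,0,0],0,-1],[[0,0,0],0,-1]]'
python3 to.py 427.2 -325.3 120 3.2416
```

```text
t 40.1 pos [668.8  76.8 139.6] rot [ 3.142 -0.     2.995] j6 -1.41 | turn -2.83 shift now [ 3.   -7.22  0.16] after turn [ 4.68 -6.27  0.16]
t: 41.35
eef_pos: [668.8, 76.8, 139.7]
tcp_rot: [3.142, 0.0, -3.041]
ft_force: [0.2, -0.5, 0.1]
opening: 0.999
grip_force: 0.0
t 41.35 pos [668.8  76.8 139.7] rot [ 3.142  0.    -3.041] j6 -1.65 | turn 0.0 shift now [ 4.68 -6.27  0.33] after turn [ 4.68 -6.27  0.33]
```

```bash
python3 -m inch '[[[0.15,-0.2,0],0,-1],[[0.3,-0.4,0],0,-1],[[0.33,-0.45,0],0,-1],[[0.33,-0.45,0],0,-1],[[0.33,-0.45,0],0,-1],[[0.33,-0.45,0],0,-1],[[0.33,-0.45,0],0,-1],[[0.33,-0.45,0],0,-1],[[0.33,-0.45,0],0,-1],[[0.33,-0.45,0],0,-1]]'
python3 -m inch '[[[0.33,-0.45,0],0,-1],[[0.33,-0.45,0],0,-1],[[0.33,-0.44,0],0,-1],[[0.3,-0.4,0],0,-1],[[0.3,-0.4,0.1],0,-1],[[0,0,0.2],0,-1],[[0,0,0],0,-1],[[0,0,0],0,-1],[[0,0,0],0,-1],[[0,0,0],0,-1]]'
python3 to.py 427.2 -325.3 9 3.2416
python3 - <<'E'
from h import *
T=eyes.read_camera('top');S=eyes.read_camera('scene')
for p in(T,S):
  r,e=fit([p],(669,76.5),54,11);print('54',r.round(1),round(e,2),wood(p,r,11))
  r,e=fit([p],(640,-117),34,11);print('34',r.round(1),round(e,2))
E
```

```text
t: 42.6
eef_pos: [508.2, -193.8, 139.9]
tcp_rot: [-3.142, 0.0, -3.042]
ft_force: [-0.2, 0.1, 0.2]
opening: 0.999
grip_force: 0.0
t: 43.85
eef_pos: [427.8, -329.5, 121.9]
tcp_rot: [-3.141, 0.0, -3.041]
ft_force: [-0.6, -0.3, 0.7]
opening: 1.003
grip_force: 0.0
t 43.85 pos [ 427.8 -329.5  121.9] rot [-3.141  0.    -3.041] j6 -2.45 | turn 0.01 shift now [0.   0.07 1.88] after turn [0.   0.07 1.88]
54 [669.   76.5] 0.39 (np.float64(-0.14579534687466458), np.int64(72), np.float64(86.93159456823469))
34 [ 638.5 -117.1] 0.29
54 [668.4  76.9] 0.6 (np.float64(-0.15904168101229027), np.int64(74), np.float64(89.11107078010154))
34 [ 637.4 -115.7] 0.58
```

```bash
python3 -m inch '[[[0,0.07,0.3],0,-0.7],[[0,0,0.4],0,-0.7],[[0,0,0.4],0,-0.7],[[0,0,0.4],0,-0.7],[[0,0,0.22],0,-0.7],[[0,0,0.1],0,-0.7],[[0,0,0.05],0,-0.7],[[0,0,0],0,-0.7],[[0,0,0],0,-0.7],[[0,0,0],0,0]]'
python3 -m inch '[[[0,0,0],0,1],[[0,0,0],0,1],[[0,0,0],0,1],[[0,0,0],0,1],[[0,0,0],0,1],[[0,0,0],0,1],[[0,0,0],0,1],[[0,0,0],0,1],[[0,0,0],0,1],[[0,0,0],0,1]]'
python3 to.py 654.3 -20.5 150 2.79
```

```text
t: 45.2
eef_pos: [427.2, -325.7, 9.8]
tcp_rot: [-3.141, 0.0, -3.041]
ft_force: [0.5, -0.6, 0.9]
opening: 0.792
grip_force: 0.0
t: 46.45
eef_pos: [427.0, -325.5, 9.5]
tcp_rot: [3.141, -0.0, -3.041]
ft_force: [0.5, 1.3, 0.3]
opening: 0.46
grip_force: 30.0
t 46.45 pos [ 427.  -325.5    9.5] rot [ 3.141 -0.    -3.041] j6 -2.45 | turn 5.18 shift now [-4.28  4.68 -2.34] after turn [-1.8   6.08 -2.34]
```

```bash
python3 -m inch '[[[0,0,-0.1],0,1],[[0,0,-0.2],0,1],[[0,0,-0.4],0,1],[[0,0,-0.5],1,1],[[0,0,-0.5],1,1],[[0,0,-0.5],1,1],[[0,0,-0.2],1,1],[[0,0,0],1,1],[[0,0,0],0.18,1],[[0,0,0],0,1]]'
python3 -m inch '[[[-0.06,0.2,0],0,1],[[-0.12,0.4,0],0,1],[[-0.15,0.5,0],0,1],[[-0.15,0.5,0],0,1],[[-0.15,0.5,0],0,1],[[-0.15,0.5,0],0,1],[[-0.15,0.5,0],0,1],[[-0.15,0.5,0],0,1],[[-0.15,0.5,0],0,1],[[-0.15,0.5,0],0,1]]'
python3 -m inch '[[[-0.15,0.5,0],0,1],[[-0.13,0.5,0],0,1],[[-0.12,0.4,0],0,1],[[-0.02,0.06,0],0,1],[[0,0,0],0,1],[[0,0,0],0,1],[[0,0,0],0,1],[[0,0,0],0,1],[[0,0,0],0,1],[[0,0,0],0,1]]'
python3 to.py 654.3 -20.5 20.5 2.79
python3 - <<'E'
from h import *
p=np.array(env.state()['eef_pos'])
for c in('top','scene'):
  P=eyes.read_camera(c);print(wood(P,p[:2],p[2]-9.5))
E
```

```text
t: 47.7
eef_pos: [427.0, -325.5, 153.7]
tcp_rot: [3.142, 0.0, 2.791]
ft_force: [0.3, -0.5, -1.2]
opening: 0.457
grip_force: 30.0
t: 48.95
eef_pos: [600.5, -93.3, 153.3]
tcp_rot: [3.141, -0.0, 2.791]
ft_force: [-0.1, -0.1, -1.0]
opening: 0.457
grip_force: 30.0
t: 50.2
eef_pos: [653.7, -21.5, 153.6]
tcp_rot: [3.141, 0.0, 2.79]
ft_force: [-0.4, 0.1, -0.7]
opening: 0.46
grip_force: 30.0
t 50.2 pos [653.7 -21.5 153.6] rot [3.141 0.    2.79 ] j6 -1.35 | turn -0.0 shift now [-0.    0.02  2.22] after turn [-0.    0.02  2.22]
(np.float64(0.6927428305659127), np.int64(1), np.float64(117.78159302432647))
(np.float64(-0.12915300470785349), np.int64(10), np.float64(110.23074826870442))
```

```bash
python3 -m inch '[[[0,0.02,0.2],0,1],[[0,0,0.4],0,1],[[0,0,0.4],0,1],[[0,0,0.4],0,1],[[0,0,0.3],0,1],[[0,0,0.2],0,1],[[0,0,0.1],0,1],[[0,0,0.1],0,1],[[0,0,0.06],0,1],[[0,0,0],0,1]]'
python3 to.py 654.3 -20.5 20.5 2.79
```

```text
t: 51.55
eef_pos: [654.2, -20.3, 24.0]
tcp_rot: [3.141, 0.0, 2.79]
ft_force: [0.0, -0.1, -0.3]
opening: 0.454
grip_force: 30.0
t 51.55 pos [654.2 -20.3  24. ] rot [3.141 0.    2.79 ] j6 -1.35 | turn -0.0 shift now [-0.   -0.    0.06] after turn [-0.   -0.    0.06]
```

```bash
python3 -m inch '[[[0,0,0.02],0,1],[[0,0,0.02],0,1],[[0,0,0.02],0,1],[[0,0,0.01],0,1],[[0,0,0],0,1],[[0,0,0],0,0.2],[[0,0,0],0,-0.1],[[0,0,0],0,-0.3],[[0,0,0],0,-0.3],[[0,0,0],0,-0.3]]'
python3 -m inch '[[[0,0,-0.1],0,-0.3],[[0,0,-0.2],0,-0.3],[[0,0,-0.4],0,-0.3],[[0,0,-0.5],0,-0.3],[[0,0,-0.5],0,-0.3],[[0,0,-0.5],0,-0.3],[[0.3,0,0],0,-0.3],[[0.5,0,0],0,-0.3],[[0.5,0,0],0,-0.3],[[0.5,0,0],0,-0.3]]'
python3 -m inch '[[[0.6,0,-0.3],0,-0.3],[[0.6,0.2,-0.3],0,-0.3],[[0.3,0.5,-0.3],0,-0.3],[[0,0.6,0],0,-0.3],[[0,0.6,0],0,-0.3],[[0,0.6,0],0,-0.3],[[0,0.6,0],0,-0.3],[[0,0.5,0],0,-0.3],[[0,0.3,0],0,-0.3],[[0,0,0],0,-0.3]]'
python3 - <<'E'
from h import *
T=eyes.read_camera('top');S=eyes.read_camera('scene');save(S,'s8.png')
G={65:(683,173.4),54:(668.7,76.5),44:(654.3,-20.5),34:(640,-117.4)}
for d,g in G.items():
  for p in(T,S):
    r,e=fit([p],g,d,11);print(d,r.round(1),np.round(r-g,1),round(e,2),np.round(wood(p,r,11),3))
for p in(T,S): print([np.round(ray(p,q['centre'],0)) for q in eyes.spot_point('bud_vase',p)])
E
python3 crop.py t8.png top 650 28 20 75
```

```text
t: 52.8
eef_pos: [654.2, -20.4, 19.6]
tcp_rot: [3.142, -0.0, 2.79]
ft_force: [0.9, 0.3, 0.2]
opening: 0.643
grip_force: 0.0
t: 54.05
eef_pos: [552.0, 17.1, 152.7]
tcp_rot: [3.141, 0.001, 2.79]
ft_force: [0.2, 0.8, 0.2]
opening: 0.654
grip_force: 0.0
t: 55.3
eef_pos: [548.9, 268.0, 205.9]
tcp_rot: [3.141, 0.0, 2.791]
ft_force: [0.0, -0.4, 0.6]
opening: 0.65
grip_force: 0.0
65 [683.4 173.4] [ 0.4 -0. ] 0.28 [-0.136 76.    89.415]
65 [680.  174.1] [-3.   0.7] 0.65 [-0.145 85.    89.155]
54 [666.9  75.3] [-1.8 -1.2] 0.33 [-0.152 85.    90.831]
54 [667.2  77.1] [-1.5  0.6] 0.51 [-0.141 91.    89.914]
44 [654.7 -21.2] [ 0.4 -0.7] 0.7 [-0.156 84.    88.84 ]
44 [653.8 -22. ] [-0.5 -1.5] 0.37 [-0.173 93.    91.462]
34 [ 640.  -118.6] [ 0.  -1.2] 0.2 [-0.165 76.    87.439]
34 [ 638.  -118.4] [-2. -1.] 0.34 [-0.174 91.    88.074]
[array([452.,  -7.,   0.])]
[array([450.,  -3.,   0.])]
origin 69 164 k 3.933333333333333
```

View pics/t8.png

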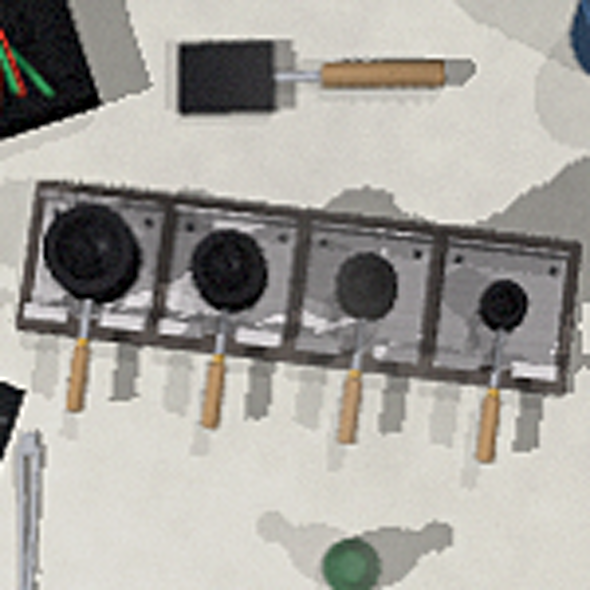

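View pics/s8.png

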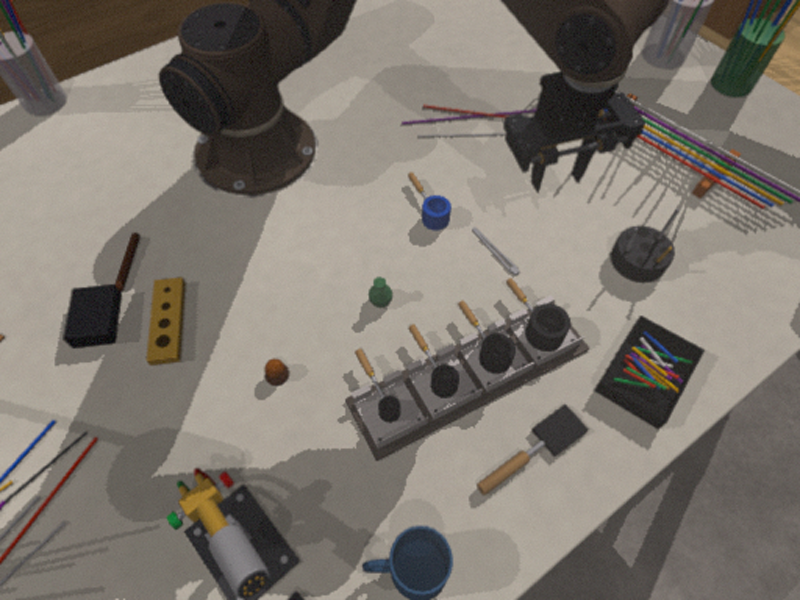

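All four moulds sit centred in their rests: 65, 54, 44, 34 from left to right at crop (92,253), (230,270), (366,286), (503,304). Their necks lie in the notches and the 34 is nearest the torch. The vase still stands at scene pixel (380,293) and the arm is clear, so I hand in.

```bash
python3 -c "
from cell import env
print(env.job_done())"
```

```text
the job is handed in; nothing more can be done
None
```

The job is handed in: the 34, 44, 54 and 65 mm moulds stand in rests d, c, b and a from the torch outwards, each measured within about 3 mm of its rest's middle with its handle in the notch, and the vase stands where it was; the hand-in returned no verdict.

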